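Take the red-handled file from the locked rack and hold it level

TASK

The two files in the leaning wooden rack are locked in by a loose wooden keeper bar lying across the rack's two posts, in front of the handle ends: lift the bar off by its yellow grip, lay it down flat on the middle of the blue mat with the grip upwards, and let go of it. Then draw the red-handled file out of its slot, turn it level, and finish holding it there in the gripper, still and level, with the whole file a good 20 cm or more above the bench and touching nothing else. Leave the green-handled file in its slot and everything else on the bench where it is.

Things in the scene. Friction and masses are not known exactly. Their poses are not given: they have to be found in the camera images.
- rack: Fixed wooden file rack, base 250 x 320 x 12 mm; origin under its centre, z up, x level, away from the robot. A block leaning 45 deg has two slots at y +45 and -45 mm, mouths at x 0, z 115 mm, 125 mm deep, running down towards +x: a file is drawn out along rack direction (-0.707, 0, 0.707). It may stand left or right on the bench, yawed.
- rack_post (a point): Middle between the tops of the rack's two posts, at rack (-94, 0, 202) mm. The posts, 41 x 16 mm (x, y), stand 140 mm to each side along rack y and carry the keeper bar between small ears 14 mm high, 29 mm apart along x, open upwards: lift the bar straight up by 20 mm or more.
- bar: Loose wooden keeper bar 24 x 300 x 16 mm (x, y, z), about 0.16 kg, with a yellow grip block 20 x 36 mm on its middle, 16 to 61 mm above the underside. Origin: centre of the underside; z up, y along the bar. At the start it lies on the rack's posts along rack y and blocks both files, which cannot slide out more than about 10 mm.
- mat: Fixed blue mat 340 x 180 x 5 mm (x, y, z) on the bench, on the other side from the rack; origin at the centre of its underside, so its top is 5 mm above the bench.
- red_file: Loose red-handled file, 0.14 kg, 225 mm long. Origin on its long axis where ferrule meets blade, z from blade to handle: brass ferrule z 0 to 12 mm, red handle to 105 mm (26 mm in x, 24 mm in y, flat sides), blade z 0 to -120 mm (5 x 18 mm). In the rack z leans 45 deg up to rack -x, y is level along rack y, blade fully in one of the slots with 2 mm play.
- red_file_tip (a point): Tip of the red-handled file's blade (120 mm from its origin, on its -z axis).
- red_file_butt (a point): Handle end of the red-handled file (105 mm from its origin, on its +z axis). Grip the handle from above, fingers closing across its y, 35 to 45 mm short of this end. The centre of mass is in the blade, about 15 mm from the origin.
- green_file: The same file with a green handle, in the other slot; to be left there. Same axes and sizes.
- tin: Closed can, 66 mm across, 75 mm high, a bystander. Origin at the centre of its underside.
- mug: White mug, 76 mm across, 85 mm high, a bystander. Origin at the centre of its underside.
- hammer: Hammer lying on the bench, a bystander, handle towards its -x.
- stone: Grey sharpening stone 110 x 40 x 25 mm on the bench close in front of the robot, a bystander. Origin at the centre of its underside.
- driver: Screwdriver lying on the bench, a bystander, handle towards its -x.
- oil: Oil bottle, 56 mm across, 150 mm high, at the side of the bench, a bystander. Origin at the centre of its underside.

How it is judged:
By the outcome, as a careful person would: the job done as asked, in the order asked, and still so for the second after the job is handed in, while the arm keeps its last pose, push and grip.
It also fails if it takes over 58 s, if anything falls off the work surface, if the arm or the gripper's body presses on something with over 40 N, if the wrist force passes 120 N, or if a joint passes its speed limit or range.

ROBOT

A 7-joint arm with a two-finger parallel gripper is mounted at the origin on the work surface. World frame = base frame: x ahead of the robot, y to its left, z up, the work surface at z = 0. Lengths are in m, angles in rad, forces in N, time in s.
With the tool pointing down it reaches from about 0.4 to 0.85 m from the base axis. Payload 4.4 kg.
Tool frame: the origin (TCP) lies on the centre line of the jaws, within the pads' length; the fingertips stand 8 mm ahead of it and the grasp point (between the pads) lies 11 mm behind it (env.tip_extent is the distance from the TCP to the fingertips, in m); z points along the fingers, y is the line along which they close (so a half turn about z gives the same grasp; the last joint's range is limited). The gripper opens to 94 mm and grips with 3 to 60 N. Pads are 16 mm wide; open, the fingers measure 119 mm over their backs; the gripper's body (75 mm by 177 mm) begins 78 mm behind the grasp point.
Start: joints at [-1.237, 0.628, 0.038, 1.517, -0.027, 0.996, -0.02], TCP at [0.253, 0.599, 0.213] pointing down, gripper open.
Joint ranges: [-3.06, 3.06], [-0.37, 2.12], [-1.25, 1.32], [0.18, 2.47], [-1.1, 4.24], [0.23, 1.98], [-2.94, 2.94]. Speed limits (rad/s): [2.57, 2.57, 3.14, 3.14, 3.14, 3.14, 3.14].

INTERFACE

Orientations are given as a unit quaternion [x, y, z, w].
In Python, from plant import env, camera, spotter gives the robot as it stands.
- The arm moves only by the tool jog_arm, never from a script. Its argument "series" is a list that holds one entry, the list of rows, each a list of 7 numbers: the shift along the world's x, y, z in mm, then the turn, a rotation vector about the world's x, y, z in rad, then the finger opening in mm, from 0 to 94. In form: [[[dx, dy, dz, wx, wy, wz, grip], ...]]. A call has 1 to 8 rows; each row is the pose to reach, as a shift and turn from the pose commanded when the call began; what a row does not reach only later rows make up. A row lasts 1/10 s, in which the tool goes at most 50 mm and 8.59 degrees, less where a joint would pass 70% of its speed; a pose out of reach is approached as far as the arm can. A call with a gripper value outside its range is refused whole. The fingers move at their own pace and stop on an object; the grip force is fixed at half the most. Time passes only in rows, so rows that repeat a pose let the fingers close. It gives the time, the measured TCP pose, the force, the opening and the grip force at its end, in the units of the state.
- env.observe(): the state, without advancing time (a new reading comes with each control period).
- camera(name): name is "scene" or "top"; returns a dict with "color" (400x640x3 uint8, red, green, blue), "fov_y" (degrees; the focal length in pixels is half the picture's height over the tangent of half this angle, whatever the lens; pixels are square), "cx", "cy" (the principal point, pixels), "world_from_camera" (4x4, takes a point from camera to world coordinates). Camera axes: x right, y down, z forward; pixel columns grow to the right and rows downward; lengths in m; the calibration is good to about 2 mm. A picture is of the moment at which its call begins. There is no depth.
- env.finish_job(): hands the job in; it is judged then, once.
Trained networks look in the newest picture that a camera, given by its name, has taken for a name from the list of things; names that differ only in an ending like _2 or _b are one class to them, and where a whole thing is asked for, a point or a joint stands for the part that bears it (a point fixed in the world has none). Each returns a list of dicts, best first, with "score" (0 to 1); they miss things now and then, are a little off and sometimes report something else, mostly with a low value. They report only what shows in the picture. A call takes as long as a camera call.
- spotter.search_frame(camera, query): "position" ([x, y, z] in m, in world coordinates, good to about 4 mm: the middle of the surface that is visible of it).
- spotter.place_of(camera, query): "position" ([x, y, z] in m, in world coordinates, good to about 4 mm: a listed point, or the origin of a listed thing).
The state is a dict: "time": time; "qpos": joint angles; "qd": joint speeds; "joint_efforts": joint torques, N m; "eef_pos": TCP position; "eef_rot": TCP orientation; "contact_force": force on the tool from outside, world axes, zero at the start; "moment": the same for the moment, N m; "grip_width": finger opening in m; "grip_force": force on a finger pad.
Only numpy, scipy, OpenCV 4.12 (cv2) and the standard library are available. Lean on these libraries where they do the work, as an engineer would, in place of code of your own. Each camera call takes 0.05 s, during which the arm holds its last target. There are 200 camera calls.

## Working session

There is one attempt and no reset: what is moved stays moved. The work goes in short steps, Python scripts to look and compute and a tool call to move; the robot and the scene stay as the last step left them, time stands still between calls to the robot, and variables do not carry over. Pictures are saved under pics/ and viewed, at most 10 in all, crops included, and the job is handed in when it is done.

Besides the shell and the picture viewer there is one more tool, called after "Emit:" as name(argument=value, ...), one argument or row to a line, values as JSON. jog_arm: Moves the arm, as the interface text tells. Its arguments: {"type":"object","properties":{"series":{"type":"array"}},"required":["series"]}

```bash
mkdir -p pics; ls; python3 - <<'E'
from plant import env,camera,spotter
import cv2
o=env.observe();print({k:o[k] for k in('time','eef_pos','eef_rot','contact_force','grip_width')}, env.tip_extent)
for c in('scene','top'):
    r=camera(c);cv2.imwrite(f'pics/{c}0.png',r['color'][...,::-1]);print(c,r['fov_y'],r['cx'],r['cy'],r['world_from_camera'].round(3).tolist())
    for n in('rack','rack_post','bar','mat','red_file','red_file_tip','red_file_butt','green_file','tin','mug','hammer','stone','driver','oil'):
        print(n,[(round(d['score'],2),[round(float(v),3) for v in d['position']]) for d in spotter.place_of(c,n)[:2]])
print(env.observe()['time'])
E
```

```text
pics
{'time': 0.0, 'eef_pos': array([0.25272283, 0.59815205, 0.21259562]), 'eef_rot': array([ 1.98575956e-01,  9.80085065e-01, -9.07343956e-04, -1.75503536e-04]), 'contact_force': array([-0.15973927, -0.59513129,  0.3808115 ]), 'grip_width': 0.0939431010282359} 0.008
scene 53.5092402147107 322.2556079457164 205.80814214166594 [[0.277, 0.668, -0.691, 1.504], [0.961, -0.203, 0.188, -0.276], [-0.014, -0.716, -0.698, 1.14], [0.0, 0.0, 0.0, 1.0]]
rack [(0.63, [0.571, -0.212, -0.001])]
rack_post [(0.53, [0.638, 0.226, 0.001])]
bar [(0.92, [0.479, -0.224, 0.199])]
mat [(0.9, [0.64, 0.226, 0.0])]
red_file [(0.76, [0.564, -0.17, 0.114])]
red_file_tip []
red_file_butt [(0.59, [0.491, -0.172, 0.189]), (0.15, [0.347, -0.465, -0.001])]
green_file [(0.59, [0.575, -0.258, 0.116])]
tin [(0.69, [0.616, 0.483, -0.001]), (0.39, [0.391, 0.026, 0.002])]
mug [(0.55, [0.608, -0.478, -0.001])]
hammer [(0.58, [0.638, 0.226, 0.001]), (0.57, [0.368, 0.488, -0.004])]
stone [(0.64, [0.389, 0.027, 0.0])]
driver [(0.55, [0.349, -0.466, 0.001])]
oil [(0.71, [0.525, -0.514, 0.002])]
top 56.09860074596635 319.0432890
[... 163 characters left out ...]
-0.213, 0.001]), (0.56, [0.525, -0.512, -0.005])]
rack_post [(0.84, [0.48, -0.224, 0.202])]
bar [(0.8, [0.48, -0.222, 0.201])]
mat [(0.67, [0.635, 0.236, -0.002]), (0.41, [0.481, -0.22, 0.201])]
red_file [(0.65, [0.562, -0.17, 0.112])]
red_file_tip [(0.38, [0.637, 0.231, -0.003])]
red_file_butt [(0.54, [0.493, -0.18, 0.189])]
green_file [(0.66, [0.526, -0.513, -0.005]), (0.61, [0.573, -0.255, 0.111])]
tin [(0.82, [0.616, 0.483, -0.001])]
mug [(0.66, [0.601, -0.481, 0.002])]
hammer [(0.89, [0.371, 0.483, 0.002]), (0.65, [0.481, -0.222, 0.202])]
stone [(0.94, [0.389, 0.019, -0.001])]
driver [(0.74, [0.35, -0.463, 0.004])]
oil [(0.77, [0.523, -0.514, -0.004]), (0.65, [0.48, -0.222, 0.202])]
1.5
```

View pics/scene0.png

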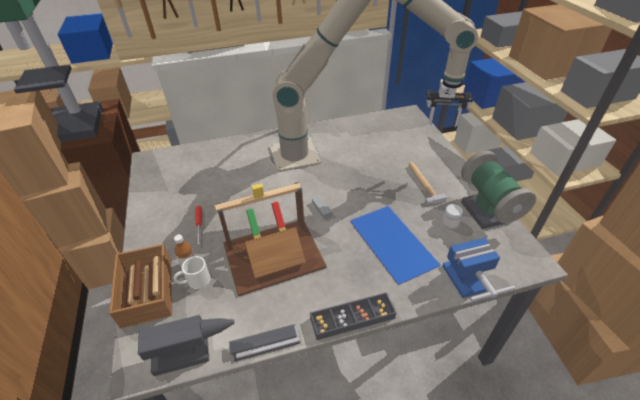

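View pics/top0.png

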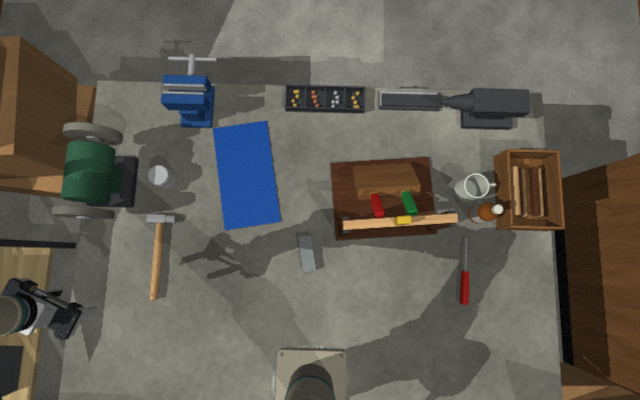

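The bar lies across the posts at about (400,221) in the top view. The red file is left of the green one at (377,205), and the mat centre is near (247,175). Next I get the yaws and refine the positions from pixels.

```bash
cat > h.py <<'E'
import numpy as np,cv2
from plant import env,camera,spotter
from scipy.spatial.transform import Rotation as R
def proj(r,uv,z):
    "pixels -> world points on the plane at height z"
    uv=np.atleast_2d(uv).astype(float);f=200/np.tan(np.radians(r['fov_y']/2));T=np.array(r['world_from_camera'])
    d=np.c_[(uv[:,0]-r['cx'])/f,(uv[:,1]-r['cy'])/f,np.ones(len(uv))]@T[:3,:3].T
    return T[:3,3]+d*((z-T[2,3])/d[:,2])[:,None]
def mask(r,lo,hi,box):
    h=cv2.cvtColor(r['color'],cv2.COLOR_RGB2HSV);m=cv2.inRange(h,lo,hi);k=np.zeros_like(m);x0,y0,x1,y1=box;k[y0:y1,x0:x1]=m[y0:y1,x0:x1]
    return k
def rect(m):
    c=max(cv2.findContours(m,cv2.RETR_EXTERNAL,cv2.CHAIN_APPROX_NONE)[0],key=cv2.contourArea);return c.reshape(-1,2)
def prect(r,m,z):
    p=proj(r,rect(m),z)[:,:2];return cv2.minAreaRect((p*1000).astype(np.float32))
E
python3 - <<'E'
from h import *
for c,bm,bg in(('top',(200,110,290,240),(390,210,415,228)),('scene',(345,200,445,285),(248,180,268,202))):
    r=camera(c)
    print(c,'mat',prect(r,mask(r,(105,120,60),(125,255,255),bm),.005))
    m=mask(r,(22,140,120),(32,255,255),bg);print('grip',prect(r,m,.263),m.sum()//255)
    for n in('rack','bar','red_file_butt','red_file','rack_post'):
        print(n,[(round(d['score'],2),[round(float(v),3) for v in d['position']]) for d in spotter.place_of(c,n)[:1]])
    if c=='top':
        m=mask(r,(8,60,130),(24,255,255),(338,205,465,235));print('bar',prect(r,m,.218))
E
```

```text
top mat ((636.7642211914062, 227.53945922851562), (338.90997314453125, 179.1531524658203), 10.345251083374023)
grip ((475.82574462890625, -220.2071075439453), (19.91644287109375, 42.32011413574219), 1.5166680812835693) 135
rack [(0.66, [0.572, -0.218, 0.0])]
bar [(0.81, [0.479, -0.223, 0.201])]
red_file_butt [(0.74, [0.492, -0.175, 0.188])]
red_file [(0.8, [0.564, -0.168, 0.113])]
rack_post [(0.82, [0.479, -0.221, 0.202])]
bar ((477.89471435546875, -224.03196716308594), (25.699594497680664, 300.01385498046875), 5.282442569732666)
scene mat ((639.9024658203125, 228.65061950683594), (336.2304992675781, 176.4727020263672), 10.40515422821045)
grip ((504.57470703125, -224.41461181640625), (28.405166625976562, 57.607574462890625), 87.25255584716797) 101
rack [(0.97, [0.571, -0.213, -0.002])]
bar [(0.6, [0.477, -0.226, 0.201])]
red_file_butt [(0.72, [0.492, -0.17, 0.188])]
red_file [(0.61, [0.568, -0.17, 0.115])]
rack_post []
```

Emit:
jog_arm(
  series=[
    [[20,-40,30,0,0,-0.12,60],[45,-80,60,0,0,-0.24,60],[70,-120,90,0,0,-0.36,60],[95,-165,110,0,0,-0.48,60],[115,-210,130,0,0,-0.6,60],[135,-255,140,0,0,-0.72,60],[150,-300,140,0,0,-0.84,60],[165,-345,140,0,0,-0.96,60]],
  ],
)

```text
time: 2.9
eef_pos: [0.4131, 0.269, 0.3541]
eef_rot: [0.631, 0.776, 0.001, 0.0]
contact_force: [0.8, -0.8, -0.7]
grip_width: 0.06
grip_force: 0.0
```

Emit:
jog_arm(
  series=[
    [[8,-50,0,0,0,-0.06,60],[16,-100,0,0,0,-0.12,60],[24,-150,0,0,0,-0.12,60],[32,-200,0,0,0,-0.12,60],[38,-250,0,0,0,-0.12,60],[44,-300,0,0,0,-0.12,60],[50,-350,0,0,0,-0.12,60],[55,-400,0,0,0,-0.12,60]],
  ],
)

```text
time: 3.7
eef_pos: [0.4668, -0.1273, 0.3534]
eef_rot: [0.674, 0.739, 0.001, 0.0]
contact_force: [1.2, 0.2, 0.1]
grip_width: 0.06
grip_force: 0.0
```

Emit:
jog_arm(
  series=[
    [[3,-40,0,0,0,0,60],[6,-77,0,0,0,0,60],[6,-77,-10,0,0,0,60],[6,-77,-20,0,0,0,60],[6,-77,-20,0,0,0,60]],
  ],
)

```text
time: 4.2
eef_pos: [0.472, -0.2005, 0.3313]
eef_rot: [0.674, 0.739, -0.0, -0.002]
contact_force: [0.7, -0.1, -0.6]
grip_width: 0.06
grip_force: 0.0
```

```bash
python3 - <<'E'
from h import *
r=camera('top');cv2.imwrite('pics/top1.png',cv2.resize(r['color'][150:260,300:480,::-1],None,fx=4,fy=4))
s=camera('scene');cv2.imwrite('pics/sc1.png',cv2.resize(s['color'][110:290,180:340,::-1],None,fx=3.3,fy=3.3))
for c in('top','scene'):
  for n in('bar','rack','red_file'):
    print(c,n,[(round(d['score'],2),[round(float(v),3) for v in d['position']]) for d in spotter.place_of(c,n)[:1]])
o=env.observe();print(o['eef_pos'],o['eef_rot'],o['grip_width'])
E
```

```text
top bar [(0.88, [0.48, -0.223, 0.197])]
top rack [(0.55, [0.39, 0.018, -0.001])]
top red_file [(0.6, [0.56, -0.169, 0.112])]
scene bar [(0.97, [0.481, -0.224, 0.198])]
scene rack [(0.86, [0.572, -0.213, 0.001])]
scene red_file [(0.66, [0.568, -0.169, 0.115])]
[ 0.47303876 -0.20217571  0.33334758] [6.73936741e-01 7.38788972e-01 2.42306452e-04 2.57932759e-04] 0.05996857423322519
```

View pics/sc1.png

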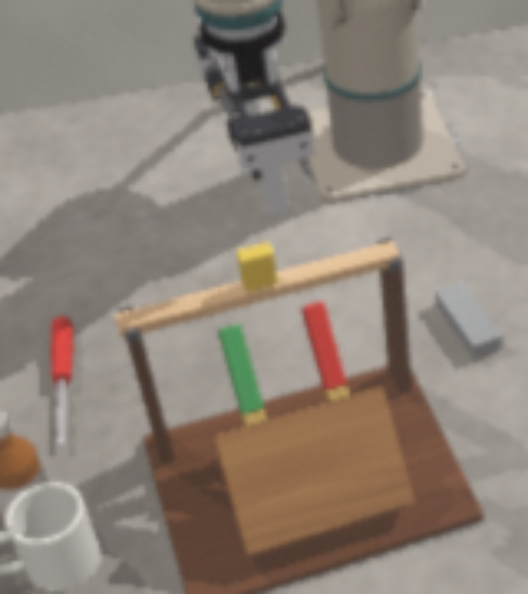

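The gripper hangs above the bar just off the yellow grip at crop pixel (257,265), so the small error in position still has to be corrected. I align it, then go down.

Emit:
jog_arm(
  series=[
    [[6,-21,0,0,0,0,60],[6,-21,-25,0,0,0,60],[6,-21,-50,0,0,0,60],[6,-21,-75,0,0,0,60],[6,-21,-90,0,0,0,60],[6,-21,-100,0,0,0,60],[6,-21,-100,0,0,0,60],[6,-21,-100,0,0,0,60]],
  ],
)

```text
time: 5.4
eef_pos: [0.4792, -0.2238, 0.2336]
eef_rot: [0.674, 0.739, 0.0, 0.0]
contact_force: [-0.3, -0.3, -0.5]
grip_width: 0.0602
grip_force: 0.0
```

```bash
python3 - <<'E'
from h import *
r=camera('top');s=camera('scene');a=cv2.resize(s['color'][140:240,200:320,::-1],None,fx=4,fy=4);b=cv2.resize(r['color'][170:260,340:460,::-1],None,fx=2.5,fy=2.5)
c=np.zeros((400,780,3),np.uint8);c[:,:480]=a;c[:225,480:]=b;cv2.imwrite('pics/p2.png',c)
o=env.observe();print(o['eef_pos'],o['eef_rot'],o['contact_force'])
E
```

```text
[ 0.47941289 -0.22393074  0.23396275] [6.74213881e-01 7.38535526e-01 3.59964936e-04 8.88608685e-04] [ 1.05899004 -0.1139963   0.05201866]
```

View pics/p2.png

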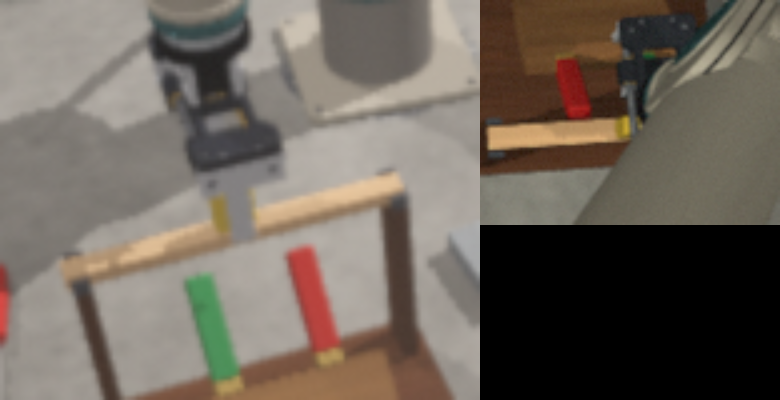

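```bash
python3 - <<'E'
from h import *
def pix(r,P):
    T=np.linalg.inv(r['world_from_camera']);f=200/np.tan(np.radians(r['fov_y']/2));p=T[:3,:3]@P+T[:3,3];return np.round([r['cx']+f*p[0]/p[2],r['cy']+f*p[1]/p[2]],1)
r=camera('top');s=camera('scene');y=np.radians(5.3);ex=np.array([np.cos(y),np.sin(y),0]);ey=np.array([-np.sin(y),np.cos(y),0]);c=np.array([.479,-.224,.2])
crop=lambda p:(p-[200,140])*4
for n,q in dict(gripFL=(.01,-.018,.063),gripFR=(.01,.018,.063),gripFLb=(.01,-.018,.018),tipL=(.03,-.008,.026),tipR=(.03,.008,.026)).items():
    P=c+q[0]*ex+q[1]*ey+[0,0,q[2]];print(n,crop(pix(s,P)),(pix(r,P)-[340,170])*2.5+[480,0])
E
```

```text
gripFL [207.6 195.6] [657.   110.75]
gripFR [249.6 184.8] [621. 113.]
gripFLb [214.8 235.2] [646.5  115.25]
tipL [231.2 240.4] [636.75  96.  ]
tipR [249.6 235.2] [621.5  97. ]
```

The projection agrees with the picture: the grip's left edge is at about 210 and the finger spans 231–250. I'm centred, so I close.

Emit:
jog_arm(
  series=[
    [[0,0,0,0,0,0,5],[0,0,0,0,0,0,5],[0,0,0,0,0,0,5],[0,0,0,0,0,0,5],[0,0,0,0,0,0,5],[0,0,0,0,0,0,5]],
  ],
)

```text
time: 6.2
eef_pos: [0.4787, -0.2235, 0.2329]
eef_rot: [0.674, 0.739, -0.0, -0.0]
contact_force: [-0.5, -0.7, 0.1]
grip_width: 0.0199
grip_force: 30.0
```

Emit:
jog_arm(
  series=[
    [[0,0,5,0,0,0,5],[0,0,12,0,0,0,5],[0,0,22,0,0,0,5],[0,0,35,0,0,0,5],[0,0,50,0,0,0,5],[0,0,65,0,0,0,5],[0,0,80,0,0,0,5],[0,0,90,0,0,0,5]],
  ],
)

```text
time: 7.0
eef_pos: [0.4791, -0.2239, 0.3248]
eef_rot: [0.674, 0.739, 0.0, 0.001]
contact_force: [-0.1, -0.7, -0.6]
grip_width: 0.0199
grip_force: 30.0
```

Emit:
jog_arm(
  series=[
    [[5,15,10,0,0,-0.05,5],[15,40,20,0,0,-0.13,5],[25,70,20,0,0,-0.22,5],[35,100,20,0,0,-0.32,5],[45,130,20,0,0,-0.42,5],[55,160,20,0,0,-0.52,5],[65,190,20,0,0,-0.62,5],[75,220,20,0,0,-0.72,5]],
  ],
)

```text
time: 7.8
eef_pos: [0.554, -0.0022, 0.3435]
eef_rot: [0.892, 0.452, 0.0, -0.0]
contact_force: [0.3, 0.6, -1.6]
grip_width: 0.0201
grip_force: 30.0
```

Emit:
jog_arm(
  series=[
    [[10,30,-10,0,0,-0.1,5],[20,60,-20,0,0,-0.2,5],[30,90,-40,0,0,-0.3,5],[40,120,-60,0,0,-0.4,5],[50,150,-80,0,0,-0.5,5],[60,180,-100,0,0,-0.6,5],[70,205,-120,0,0,-0.68,5],[80,225,-140,0,0,-0.74,5]],
  ],
)

```text
time: 8.6
eef_pos: [0.6337, 0.2242, 0.202]
eef_rot: [0.995, 0.101, -0.0, -0.0]
contact_force: [0.1, -0.9, -0.7]
grip_width: 0.0197
grip_force: 30.0
```

```bash
python3 - <<'E'
from h import *
o=env.observe();print(o['time'],o['eef_pos'],o['eef_rot'],o['contact_force'])
e=R.from_quat(o['eef_rot']);print('closing',np.degrees(np.arctan2(*e.as_matrix()[[1,0],1])),'z',e.as_matrix()[:,2])
print('shift',(np.array([.638,.228,.037])-o['eef_pos'])*1000)
E
```

```text
8.6 [0.63373884 0.22419743 0.20203867] [ 9.94935240e-01  1.00517018e-01 -2.61187553e-04 -3.60508059e-04] [ 0.10580527 -0.8861422  -0.65037728]
closing -78.4621218262999 z [-5.92203791e-04  6.64856756e-04 -9.99999604e-01]
shift [   4.26115766    3.80257345 -165.03867015]
```

Emit:
jog_arm(
  series=[
    [[4,4,-25,0,0,-0.02,5],[4,4,-60,0,0,-0.02,5],[4,4,-95,0,0,-0.02,5],[4,4,-125,0,0,-0.02,5],[4,4,-145,0,0,-0.02,5],[4,4,-156,0,0,-0.02,5],[4,4,-160,0,0,-0.02,5],[4,4,-160,0,0,-0.02,5]],
  ],
)

```text
time: 9.4
eef_pos: [0.6381, 0.2256, 0.0434]
eef_rot: [0.996, 0.091, 0.0, -0.0]
contact_force: [-0.7, -0.6, -1.3]
grip_width: 0.02
grip_force: 30.0
```

Emit:
jog_arm(
  series=[
    [[0,0,-2,0,0,0,5],[0,0,-4,0,0,0,5],[0,0,-4,0,0,0,5]],
  ],
)

```text
time: 9.7
eef_pos: [0.638, 0.2257, 0.0395]
eef_rot: [0.996, 0.091, 0.0, -0.0]
contact_force: [0.1, -0.4, -1.9]
grip_width: 0.0193
grip_force: 30.0
```

```bash
python3 - <<'E'
from h import *
s=camera('scene');t=camera('top');c=np.zeros((400,800,3),np.uint8)
c[:,:440]=cv2.resize(s['color'][190:290,340:450,::-1],None,fx=4,fy=4);c[:,440:]=cv2.resize(t['color'][110:250,180:306,::-1],(360,400));cv2.imwrite('pics/p3.png',c)
o=env.observe();print(o['eef_pos'],o['contact_force'],o['moment'])
E
```

```text
[0.63795222 0.2255793  0.03944504] [-0.04956187 -0.34729315 -0.66675674] [-0.0297656   0.17523659 -0.0344517 ]
```

View pics/p3.png

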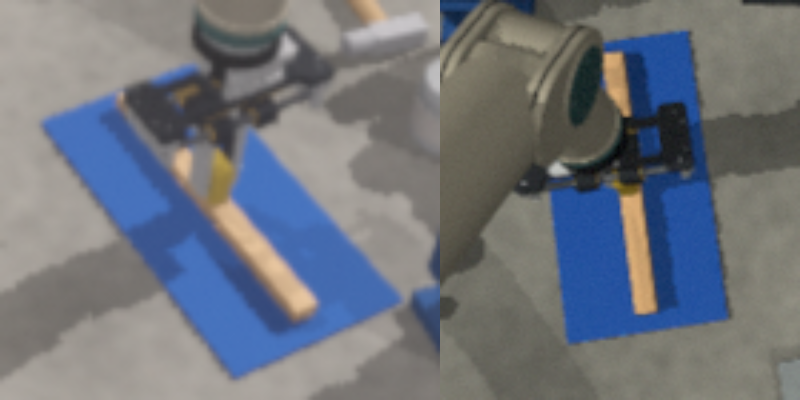

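The bar is centred along the mat, a few mm above it. It runs from crop pixel (615,60) to (645,310) in the top view. I lower it until it touches.

Emit:
jog_arm(
  series=[
    [[0,0,-1,0,0,0,5],[0,0,-2,0,0,0,5],[0,0,-2,0,0,0,5]],
  ],
)

```text
time: 10.1
eef_pos: [0.6377, 0.2254, 0.0368]
eef_rot: [0.996, 0.091, -0.0, 0.0]
contact_force: [0.6, -0.3, -2.0]
grip_width: 0.0199
grip_force: 30.0
```

Emit:
jog_arm(
  series=[
    [[0,0,-1,0,0,0,5],[0,0,-1,0,0,0,5]],
  ],
)

```text
time: 10.3
eef_pos: [0.6379, 0.2254, 0.036]
eef_rot: [0.996, 0.091, 0.0, 0.0]
contact_force: [-0.2, 0.0, -1.2]
grip_width: 0.0201
grip_force: 30.0
```

Emit:
jog_arm(
  series=[
    [[0,0,-1,0,0,0,5],[0,0,-1,0,0,0,5]],
  ],
)

```text
time: 10.5
eef_pos: [0.6379, 0.2254, 0.036]
eef_rot: [0.996, 0.091, 0.0, -0.0]
contact_force: [-1.8, 0.5, 5.2]
grip_width: 0.02
grip_force: 30.0
```

Emit:
jog_arm(
  series=[
    [[0,0,-1,0,0,0,5],[0,0,-1,0,0,0,5]],
  ],
)

```text
time: 10.7
eef_pos: [0.6379, 0.2254, 0.036]
eef_rot: [0.996, 0.091, 0.0, -0.0]
contact_force: [-3.8, -1.0, 10.7]
grip_width: 0.0201
grip_force: 30.0
```

Emit:
jog_arm(
  series=[
    [[0,0,1,0,0,0,5],[0,0,1,0,0,0,50],[0,0,1,0,0,0,50],[0,0,1,0,0,0,50],[0,0,1,0,0,0,50],[0,0,1,0,0,0,50]],
  ],
)

```text
time: 11.3
eef_pos: [0.6378, 0.2254, 0.0349]
eef_rot: [0.996, 0.091, -0.0, 0.0]
contact_force: [-0.1, -0.4, -0.1]
grip_width: 0.0494
grip_force: 0.0
```

Emit:
jog_arm(
  series=[
    [[0,0,15,0,0,0,60],[0,0,40,0,0,0,60],[0,0,80,0,0,0,60],[0,0,120,0,0,0,60],[-10,-30,160,0,0,0,60],[-20,-60,200,0,0,0,60],[-30,-100,240,0,0,0,60],[-40,-140,270,0,0,0,60]],
  ],
)

```text
time: 12.1
eef_pos: [0.5997, 0.0924, 0.3019]
eef_rot: [0.996, 0.091, 0.001, -0.0]
contact_force: [0.0, 0.2, 1.0]
grip_width: 0.06
grip_force: 0.0
```

```bash
python3 - <<'E'
from h import *
s=camera('scene');t=camera('top')
for c in('top','scene'):
  for n in('bar','rack','red_file','red_file_butt','green_file','rack_post'):
    print(c,n,[(round(d['score'],2),[round(float(v),3) for v in d['position']]) for d in spotter.place_of(c,n)[:1]])
m=mask(t,(8,60,130),(24,255,255),(200,110,290,240));print('bar',prect(t,m,.021))
c=np.zeros((400,800,3),np.uint8)
c[:,:]=cv2.resize(t['color'][100:260,180:500,::-1],(800,400));cv2.imwrite('pics/p4.png',c)
# rack base outline (dark brown) yaw
m=mask(t,(0,60,20),(20,255,110),(325,150,440,242));print('rackbase',prect(t,m,.012))
for z,lo in((.17,0),):
  m=mask(t,(0,170,90),(6,255,255),(360,180,395,225))|mask(t,(174,170,90),(180,255,255),(360,180,395,225));print('redhandle',prect(t,m,.165),m.sum()//255)
o=env.observe();print(o['time'],o['eef_pos'],o['eef_rot'])
E
```

```text
top bar []
top rack [(0.66, [0.575, -0.215, -0.001])]
top red_file [(0.66, [0.561, -0.166, 0.113])]
top red_file_butt [(0.8, [0.493, -0.176, 0.191])]
top green_file [(0.51, [0.569, -0.256, 0.114])]
top rack_post [(0.74, [0.482, -0.222, 0.202])]
scene bar [(0.79, [0.637, 0.226, 0.003])]
scene rack [(0.64, [0.572, -0.212, 0.001])]
scene red_file [(0.8, [0.568, -0.17, 0.113])]
scene red_file_butt [(0.77, [0.492, -0.173, 0.186])]
scene green_file [(0.69, [0.575, -0.255, 0.116])]
scene rack_post []
bar ((542.7015991210938, 207.27989196777344), (108.77191925048828, 23.87646484375), 10.341408729553223)
rackbase ((570.8065185546875, -219.81979370117188), (249.64869689941406, 333.0716857910156), 5.300221920013428)
redhandle ((520.8930053710938, -171.69371032714844), (75.10120391845703, 29.647306442260742), 15.529765129089355) 269
12.8 [0.5996907  0.09373019 0.29829294] [ 9.95849948e-01  9.10094155e-02 -3.60737922e-04  1.92048357e-04]
```

View pics/p4.png

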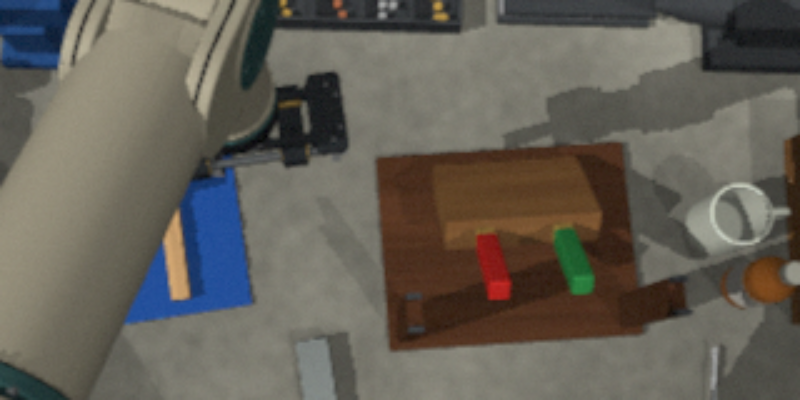

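The bar lies flat on the mat, released. Both files are still in the rack, the red handle at crop pixel (492,267) and the green at (572,260). Next I move over the red handle.

Emit:
jog_arm(
  series=[
    [[-10,-30,0,0,0,-0.03,60],[-20,-70,0,0,0,-0.06,60],[-35,-115,0,0,0,-0.09,60],[-48,-160,0,0,0,-0.09,60],[-60,-205,0,0,0,-0.09,60],[-70,-245,-5,0,0,-0.09,60],[-78,-268,-15,0,0,-0.09,60],[-78,-268,-20,0,0,-0.09,60]],
  ],
)

```text
time: 13.6
eef_pos: [0.5197, -0.1789, 0.2788]
eef_rot: [0.999, 0.042, -0.0, 0.001]
contact_force: [0.2, 1.2, -0.0]
grip_width: 0.06
grip_force: 0.0
```

```bash
python3 - <<'E'
from h import *
s=camera('scene');o=env.observe();e=R.from_quat(o['eef_rot']).as_matrix();print(o['time'],o['eef_pos'],'closing',np.degrees(np.arctan2(e[1,1],e[0,1])),e[:,2].round(3))
print('shift',(np.array([.5215,-.174,.150])-o['eef_pos'])*1000)
E
```

```text
13.65 [ 0.52059943 -0.17585414  0.27786802] closing -84.96529360545468 [-0.001  0.    -1.   ]
shift [   0.9005698     1.85414254 -127.86801606]
```

Emit:
jog_arm(
  series=[
    [[1,2,-25,0,0,0,60],[1,2,-50,0,0,0,60],[1,2,-75,0,0,0,60],[1,2,-100,0,0,0,60],[1,2,-118,0,0,0,60],[1,2,-128,0,0,0,60],[1,2,-128,0,0,0,60]],
  ],
)

```text
time: 14.35
eef_pos: [0.5227, -0.171, 0.1496]
eef_rot: [0.999, 0.047, -0.001, -0.001]
contact_force: [-0.9, -1.0, 0.5]
grip_width: 0.06
grip_force: 0.0
```

```bash
python3 - <<'E'
from h import *
s=camera('scene');t=camera('top');c=np.zeros((400,780,3),np.uint8);c[:,:480]=cv2.resize(s['color'][140:240,220:340,::-1],None,fx=4,fy=4);c[:300,480:]=cv2.resize(t['color'][160:250,340:430,::-1],(300,300));cv2.imwrite('pics/p5.png',c)
o=env.observe();print(o['eef_pos'],o['contact_force'])
E
```

```text
[ 0.52350691 -0.17220392  0.15126247] [ 0.97661109 -0.59300708 -0.05371295]
```

View pics/p5.png

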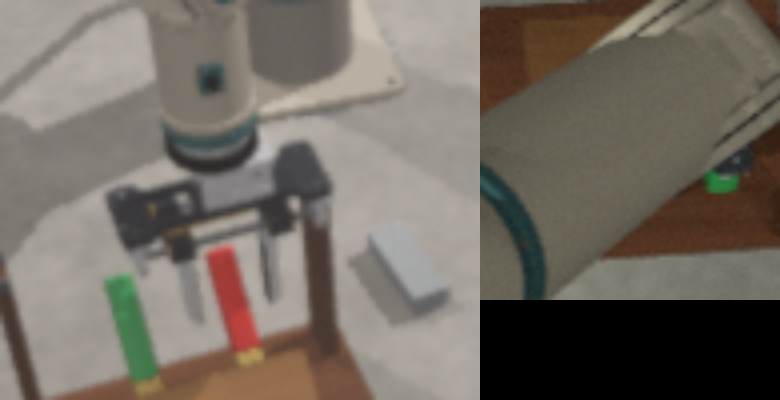

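The open fingers straddle the red handle, with tips at crop pixels (195,318) and (272,300) and the handle at about (233,290). The green file and the posts are clear. I close, then draw the file out.

Emit:
jog_arm(
  series=[
    [[0,0,0,0,0,0,5],[0,0,0,0,0,0,5],[0,0,0,0,0,0,5],[0,0,0,0,0,0,5],[0,0,0,0,0,0,5],[0,0,0,0,0,0,5]],
  ],
)

```text
time: 15.05
eef_pos: [0.5228, -0.1726, 0.1509]
eef_rot: [0.999, 0.046, 0.0, -0.0]
contact_force: [-1.2, 0.5, 0.9]
grip_width: 0.0235
grip_force: 30.0
```

```bash
python3 - <<'E'
from h import *
o=env.observe();print(o['time'],o['eef_pos'],o['contact_force'],o['moment'],o['grip_width'],o['grip_force'])
E
```

```text
15.05 [ 0.52278996 -0.17257312  0.15090106] [-1.20404686  0.49761021  0.93637582] [0.07525392 0.1615224  0.03716854] 0.02353553683431202 29.99913990497589
```

Emit:
jog_arm(
  series=[
    [[-3,0,3,0,0,0,5],[-7,-1,7,0,0,0,5],[-13,-1,13,0,0,0,5],[-20,-2,20,0,0,0,5],[-28,-3,28,0,0,0,5]],
  ],
)

```text
time: 15.55
eef_pos: [0.4943, -0.1757, 0.1795]
eef_rot: [0.999, 0.046, 0.0, 0.0]
contact_force: [1.6, -0.7, -0.6]
grip_width: 0.0239
grip_force: 30.0
```

```bash
python3 - <<'E'
from h import *
for c in('top','scene'):
  camera(c)
  for n in('red_file','red_file_butt'):
    print(c,n,[(round(d['score'],2),[round(float(v),3) for v in d['position']]) for d in spotter.place_of(c,n)[:1]])
o=env.observe();print(o['time'],o['eef_pos'],o['contact_force'],o['moment'],o['grip_width'])
E
```

```text
top red_file []
top red_file_butt []
scene red_file [(0.55, [0.538, -0.172, 0.146])]
scene red_file_butt [(0.64, [0.461, -0.176, 0.217])]
15.85 [ 0.49494531 -0.17561769  0.17879656] [ 0.53235119 -0.76280948  0.09269459] [-0.04623804 -0.18322657  0.01345958] 0.02415508977415004
```

Emit:
jog_arm(
  series=[
    [[-8,-1,8,0,0,0,5],[-18,-2,18,0,0,0,5],[-29,-3,29,0,0,0,5],[-40,-4,40,0,0,0,5],[-51,-5,51,0,0,0,5],[-62,-6,62,0,0,0,5],[-72,-7,72,0,0,0,5],[-78,-7,78,0,0,0,5]],
  ],
)

```text
time: 16.65
eef_pos: [0.4151, -0.1827, 0.2576]
eef_rot: [0.999, 0.045, -0.0, -0.0]
contact_force: [0.0, -0.4, -0.8]
grip_width: 0.0239
grip_force: 30.0
```

```bash
python3 - <<'E'
from h import *
for c in('scene',):
  camera(c)
  for n in('red_file','red_file_butt','red_file_tip'):
    print(c,n,[(round(d['score'],2),[round(float(v),3) for v in d['position']]) for d in spotter.place_of(c,n)[:1]])
o=env.observe();print(o['time'],o['eef_pos'],o['contact_force'],o['moment'],o['qpos'])
E
```

```text
scene red_file [(0.6, [0.46, -0.181, 0.222])]
scene red_file_butt [(0.61, [0.383, -0.186, 0.296])]
scene red_file_tip [(0.63, [0.538, -0.17, 0.136])]
16.85 [ 0.41683219 -0.18220053  0.25667032] [ 1.31076291  0.66604031 -0.56031672] [ 0.00634763  0.15978311 -0.00174086] [-0.33712715  0.43573125  0.97994596  1.99450859 -0.44805636  0.94362969
 -0.6067749 ]
```

The file is clear of the slot. I raise it straight up first.

Emit:
jog_arm(
  series=[
    [[0,0,15,0,0,0,5],[0,0,40,0,0,0,5],[0,0,70,0,0,0,5],[10,0,100,0,0,0,5],[25,0,130,0,0,0,5],[45,0,155,0,0,0,5],[65,0,175,0,0,0,5],[80,0,185,0,0,0,5]],
  ],
)

```text
time: 17.65
eef_pos: [0.4988, -0.1823, 0.4427]
eef_rot: [0.999, 0.047, 0.001, 0.001]
contact_force: [-0.0, 0.2, -0.9]
grip_width: 0.0233
grip_force: 30.0
```

Emit:
jog_arm(
  series=[
    [[0,0,0,0.005,-0.05,0,5],[0,0,0,0.013,-0.14,0,5],[0,0,0,0.023,-0.25,0,5],[0,0,0,0.033,-0.36,0,5],[0,0,0,0.043,-0.47,0,5],[0,0,0,0.053,-0.58,0,5],[0,0,0,0.063,-0.68,0,5],[0,0,0,0.072,-0.78,0,5]],
  ],
)

```text
time: 18.45
eef_pos: [0.4964, -0.1827, 0.4413]
eef_rot: [0.923, 0.042, 0.383, -0.017]
contact_force: [-0.2, 0.8, -0.1]
grip_width: 0.0238
grip_force: 30.0
```

```bash
python3 - <<'E'
from h import *
for c in('scene','top'):
  r=camera(c);cv2.imwrite(f'pics/{c}6.png',r['color'][...,::-1])
  for n in('red_file','red_file_butt','red_file_tip','bar','green_file'):
    print(c,n,[(round(d['score'],2),[round(float(v),3) for v in d['position']]) for d in spotter.place_of(c,n)[:1]])
o=env.observe();e=R.from_quat(o['eef_rot']).as_matrix();print(o['time'],o['eef_pos'],o['contact_force'],o['qpos'],o['grip_width']);print(e.round(3))
E
```

```text
scene red_file [(0.68, [0.553, -0.18, 0.447])]
scene red_file_butt [(0.78, [0.447, -0.184, 0.448])]
scene red_file_tip [(0.56, [0.672, -0.165, 0.445])]
scene bar [(0.75, [0.639, 0.225, 0.003])]
scene green_file [(0.53, [0.573, -0.259, 0.117])]
top red_file [(0.91, [0.553, -0.178, 0.446])]
top red_file_butt [(0.89, [0.45, -0.19, 0.449])]
top red_file_tip [(0.97, [0.669, -0.165, 0.444])]
top bar [(0.82, [0.64, 0.229, 0.003])]
top green_file [(0.58, [0.37, 0.485, -0.0])]
19.05 [ 0.49717712 -0.1827052   0.44182638] [ 0.88650952  0.51121384 -0.44670735] [-0.67264783 -0.16686533  1.14179481  2.14427537 -0.60745596  0.47276034
 -0.50010142] 0.023844613593210752
[[ 0.706  0.092  0.702]
 [ 0.066 -0.996  0.064]
 [ 0.705  0.001 -0.709]]
```

View pics/scene6.png

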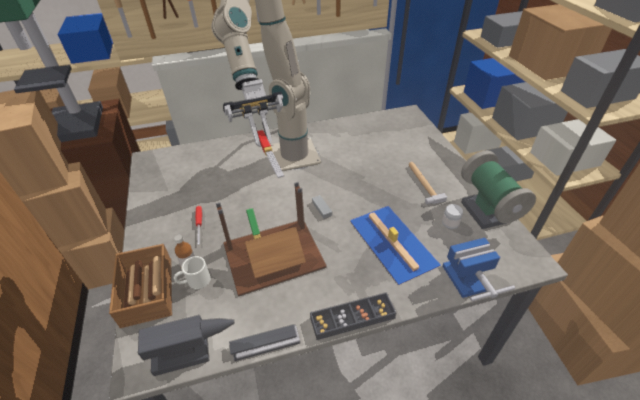

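The picture shows the red file level in the gripper (handle about (265,140), tip about (280,173)). The bar lies on the mat with its grip up at (393,235), and the green file is still in its slot at (253,222). I trim the last degree and let it settle.

Emit:
jog_arm(
  series=[
    [[0,0,0,0,-0.01,0,5],[0,0,0,0.001,-0.015,0,5],[0,0,0,0.001,-0.015,0,5],[0,0,0,0.001,-0.015,0,5],[0,0,0,0.001,-0.015,0,5],[0,0,0,0.001,-0.015,0,5],[0,0,0,0.001,-0.015,0,5],[0,0,0,0.001,-0.015,0,5]],
  ],
)

```text
time: 19.85
eef_pos: [0.4968, -0.1826, 0.4418]
eef_rot: [0.92, 0.042, 0.388, -0.018]
contact_force: [-0.1, 0.1, -1.1]
grip_width: 0.024
grip_force: 30.0
```

```bash
python3 - <<'E'
from h import *
for c in('scene','top'):
  camera(c)
  for n in('red_file','red_file_butt','red_file_tip'):
    print(c,n,[(round(d['score'],2),[round(float(v),3) for v in d['position']]) for d in spotter.place_of(c,n)[:1]])
o=env.observe();print(o['time'],abs(o['qd']).max(),o['grip_force'],o['grip_width'])
print(env.finish_job())
E
```

```text
scene red_file [(0.78, [0.553, -0.177, 0.448])]
scene red_file_butt [(0.62, [0.448, -0.184, 0.446])]
scene red_file_tip [(0.84, [0.673, -0.165, 0.448])]
top red_file [(0.56, [0.552, -0.177, 0.446])]
top red_file_butt [(0.65, [0.445, -0.189, 0.446])]
top red_file_tip [(0.77, [0.671, -0.168, 0.447])]
20.25 0.0017247591271651972 29.998565018177032 0.02367064367984818
the job is handed in; nothing more can be done
None
```

The job was handed in at about 20 s: the keeper bar lies flat in the middle of the mat with its grip up and released, and the red file is held still and level (handle end and tip within 2 mm) about 0.45 m above the bench, with the green file still in its slot.

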